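# Turn the shaft end for end in the bench rotator and wind its spring

## Task

The shaft lies the wrong way round in the two V-rests of the blue spring-driven rotator: lift it out, turn it end for end without striking the blue motor box or the pipes that stand behind, and lay it (do not drop it) back in both rests so that its brass collar sits in the gap between the steel drive plate on the box and the rest next to it. Then wind the spring with the brass cross key on the sloping dial, clockwise by as many part turns as it takes, until the black pointer stands inside the green band, and let go. Leave the other things on the table where they are.

Things in the scene. Friction and masses are not known exactly. Their poses are not given: they have to be found in the camera images.
- rotator: Spring-driven bench rotator, fixed to the table. Dark steel base plate 110 x 275 x 10 mm (x, y, z); origin at the centre of its underside, z up, -x side (front) towards the robot. The blue motor box stands on its +y end, two grey V-rests on the rest. A shaft lying in the rests has its axis along y at x = 5, z = 55 mm, and its middle at about y = -58 mm.
- motor: Blue motor box on the rotator's base, with dial and key; origin and axes are those of the rotator. It spans x -55 to 45, y 30 to 130 mm; 34 mm high at the front, its face sloping up to 86 mm at the back. On its -y side is the round steel drive plate, 52 mm across, its front at y = 22 mm.
- collar_seat (a point): Where the collar's centre belongs (axes of the rotator): x 5, y 10, z 55 mm from the rotator's origin, in the gap between drive plate and nearer rest. The gap is 26 mm long along y, this point 12 mm from the plate and 14 mm from the rest; the collar is 14 mm thick.
- rest_near (a point): Nearer V-rest, on the shaft axis (rotator y = -10 mm). Both rests are 12 mm thick along y, with a 90 degree V that opens upward, 32 mm wide at the top, about z = 60 mm.
- rest_far (a point): Farther V-rest, on the shaft axis (rotator y = -106 mm). 84 mm are free between the rests for the fingers.
- shaft_mid (a point): Middle of the shaft, on its axis: a loose steel bar 16 mm in diameter, 150 mm long, about 0.26 kg, with a brass collar (30 mm diameter, 14 mm thick) at one end. Its y axis points along the shaft to the collar end. The centre of mass lies 13 mm from the middle towards the collar. At the start it lies in the V-rests, collar away from the motor box.
- shaft_collar (a point): Centre of the shaft's brass collar, on the axis, 68 mm from the shaft's middle.
- shaft_plain (a point): Centre of the plain end face of the shaft (dark band near it), on the axis, 75 mm from the middle.
- shaft: The shaft itself (origin and axes as point shaft_mid).
- key_grip (a point): Centre of the key's handle, on the turning axis (= z axis, outward from the dial, leaning 30 degrees from vertical to the rotator's -x side). Brass cross of two bars 40 mm long, 14 mm wide, 24 mm tall along the axis; pinch it over two opposite arm ends. Arms lie along the x and y axes, x the way the black pointer points; the same every quarter turn, so it can be gripped afresh every 90 degrees.
- dial_top (a point): Centre of the dial's surface, 36 mm from point key_grip inward along the turning axis; z axis outward along the turning axis, x axis straight up the slope, towards the green band. The white dial is 92 mm across and does not turn.
- key (a joint): Turn of the winding key, rad, growing clockwise as seen facing the dial. 0 = run down; starts at 0 to 0.6; green band 3.2 to 3.8 (3.5 = pointer straight up the slope); red from 3.95 to the stop at 4.4. Turning takes 0.10 N m (a brake) plus 0.02 N m per rad (the spring); the brake holds the key wherever it is let go. It can be turned back.
- pipes: Bystander: two short pipes welded end to end, standing, clamped to the table, 63 mm diameter, 148 mm tall; origin at the centre of its foot.
- nozzle: Bystander: orange ceramic nozzle standing, 19 mm diameter, 34 mm tall; origin at its foot.
- nut: Bystander: steel hex nut, 28 x 25 x 15 mm; origin at its underside.
- coupon: Bystander: flat steel coupon, 90 x 46 x 10 mm; origin at its underside.

How it is judged:
On the way, in this order (a step that is already met when the one before it is completed fails the run):
1. the shaft lies turned end for end in both V-rests, its collar in the gap by the drive plate, let go (x of shaft_collar in the frame of rotator between 0 and 0.01 m and z of shaft_collar in the frame of rotator between 0.05 and 0.06 m and x of shaft_plain in the frame of rotator between 0 and 0.01 m and z of shaft_plain in the frame of rotator between 0.05 and 0.06 m and y of shaft_collar in the frame of rotator between 0.001 and 0.018 m and contact force between the fingers and shaft below 0.2 N), for 0.3 s.
2. the key has been wound until the pointer is in the green band (value of joint key between 3.2 and 3.8 rad), for 0.2 s.
At the end, for the whole second after the job is handed in: The shaft rests in both V-rests (collar and plain end within 5 mm of the rest axis sideways and in height), collar centre between y = 1 and 18 mm of the rotator (in the gap by the drive plate), still and let go; the key stands between 3.2 and 3.8 rad (pointer in the green band) (all of step 1 and all of step 2 and linear speed of shaft below 0.02 m/s); the robot touches nothing.
It fails at once if the shaft strikes the motor box, dial or key (over 8 N) (contact force between shaft and motor above 8 N).
It fails at once if the shaft is let go more than 20 mm above its place in the rests (height (world z) of shaft_mid above 0.075 m and contact force between the fingers and shaft below 0.05 N).
It fails at once if a bystander (nozzle, nut or coupon) is moved more than 30 mm, or the standing pipes are struck (over 8 N) (distance of any of nozzle, nut, coupon from where it was at the start of the episode above 0.03 m or contact force between pipes and anything else above 8 N).
It also fails if it takes over 72 s, if anything falls off the work surface, if the arm or the gripper's body presses on something with over 40 N, if the wrist force passes 120 N, or if a joint passes its speed limit or range.

## Robot

A 7-joint arm with a two-finger parallel gripper is mounted at the origin on a cart in front of the work surface, level with it; the furniture and walls round the work are solid. World frame = base frame: x ahead of the robot, y to its left, z up, the work surface at z = 0. Lengths are in m, angles in rad, forces in N, time in s.
With the tool pointing down it reaches from about 0.35 to 0.9 m from the base axis. Payload 7.2 kg.
Tool frame: the origin (TCP) lies at the very end of the fingers, on their centre line; the grasp point (between the pads) lies 19 mm behind it; z points along the fingers, y is the line along which they close (so a half turn about z gives the same grasp; the last joint's range is limited). The gripper opens to 85 mm and grips with 20 to 120 N. Pads are 22 mm wide; open, the fingers measure 114 mm over their backs; the gripper's body (76 mm by 85 mm) begins 54 mm behind the grasp point. The pads swing forward as they close: fully open they stand 13 mm farther back than shut.
Start: joints at [1.065, 0.411, -0.013, 1.596, 0.006, 1.134, -0.082], TCP at [0.265, -0.566, 0.231] pointing down, gripper open.
Joint ranges: [-2.95, 2.95], [-0.29, 1.99], [-1.47, 1.44], [0.14, 2.54], [-1.03, 4.17], [0.13, 1.85], [-2.86, 2.86]. Speed limits (rad/s): [2.39, 2.39, 3.01, 3.01, 3.14, 3.14, 3.14].

## Interface

Orientations are given as a unit quaternion [w, x, y, z].
In Python, from bench import * gives the robot as it stands.
- The arm moves only by the tool arm_command, never from a script. Its argument "series" is a list that holds one entry, the list of rows, each a list of 4 numbers: the shift along the tool's x, y, z in units of 50 mm (1.0 is 50 mm), then the turn about the tool's z in units of 6 degrees (1.0 is 6 degrees). A call has 1 to 5 rows; each row shifts and turns the commanded pose from where the row before left it, along the tool's axes as they then stand; what a row does not reach is not made up. A row lasts 1/10 s, in which the tool goes at most 50 mm and 8.59 degrees, less where a joint would pass 70% of its speed; a pose out of reach is approached as far as the arm can. A call is refused whole if a number of a shift passes 1 or a number of a turn 1, either way. A call with a gripper value outside its range is refused whole. "hand" is the gripper's target within -1 to 1 (shut at 1, half-way at 0, fully open at -1), set as the call begins (left out, the last holds). The fingers move at their own pace and stop on an object; "force" is the grip in N (left out, the last holds). Time passes only in rows, so rows that do not move let the fingers close. It gives the time, the measured TCP pose, the force, the opening and the grip force at its end, in the units of the state.
- sense(): the state, without advancing time (a new reading comes with each control period).
- get_image(name): name is "scene" or "top"; returns the picture (480x640x3 uint8, blue, green, red); there is no depth.
- calibration(name): a dict with "fx", "fy", "cx", "cy" (pixels), "view" (4x4, takes a point from world to camera coordinates). Camera axes: x right, y down, z forward; pixel columns grow to the right and rows downward; lengths in m; the calibration is good to about 2 mm. A picture is of the moment at which its call begins. calibration takes no time and is no camera call.
- hand_in(): hands the job in; it is judged then, once.
The state is a dict: "time_s": time; "joint_pos": joint angles; "qvel": joint speeds; "effort": joint torques, N m; "ee_pos": TCP position; "tcp_rot": TCP orientation; "ft_force": force on the tool from outside, world axes, zero at the start; "torque": the same for the moment, N m; "gripper_width": finger opening in m; "grip_force": force on a finger pad.
Only numpy, scipy, OpenCV 4.12 (cv2) and the standard library are available. Lean on these libraries where they do the work, as an engineer would, in place of code of your own. Each camera call takes 0.05 s, during which the arm holds its last target. There are 200 camera calls.

## Working session

There is one attempt and no reset: what is moved stays moved. The work goes in short steps, Python scripts to look and compute and a tool call to move; the robot and the scene stay as the last step left them, time stands still between calls to the robot, and variables do not carry over. Pictures are saved under pics/ and viewed, at most 10 in all, crops included, and the job is handed in when it is done.

Besides the shell and the picture viewer there is one more tool, called as name(argument=value, ...) on one line, values as JSON. arm_command: Moves the arm, as the interface text tells. Its arguments: {"type":"object","properties":{"series":{"type":"array"},"hand":{"type":"number"},"force":{"type":"number"}},"required":["series"]}

```bash
mkdir -p pics; ls; python3 - <<'E'
from bench import *
import cv2,numpy as np
for n in("scene","top"):
    cv2.imwrite(f"pics/{n}0.png",get_image(n)); c=calibration(n); print(n,c["fx"],c["fy"],c["cx"],c["cy"]);print(np.round(c["view"],4).tolist())
s=sense();print({k:np.round(v,3).tolist() for k,v in s.items()})
E
```

```text
pics
scene 480.1718273735963 480.1718273735963 324.2700633265199 234.54353693180343
[[-0.5027, -0.8643, 0.0167, 0.2787], [-0.3969, 0.2137, -0.8926, 0.3007], [0.7679, -0.4554, -0.4505, 0.5571], [0.0, 0.0, 0.0, 1.0]]
top 440.25659564359177 440.25659564359177 311.5933036319406 237.06570341894243
[[-0.0248, -0.9991, -0.0346, 0.0187], [-0.994, 0.0284, -0.1058, 0.5887], [0.1067, 0.0318, -0.9938, 0.9577], [0.0, 0.0, 0.0, 1.0]]
{'time_s': 0.1, 'joint_pos': [1.065, 0.412, -0.013, 1.597, 0.006, 1.134, -0.082], 'qvel': [0.002, -0.001, -0.001, -0.002, -0.0, 0.0, 0.001], 'effort': [0.002, -60.183, 0.684, -30.009, 0.014, 0.006, 0.0], 'ee_pos': [0.265, -0.566, 0.231], 'tcp_rot': [-0.001, 0.976, 0.217, -0.0], 'ft_force': [0.983, 1.007, 0.765], 'torque': [-0.019, 0.058, 0.025], 'grip_force': 0.0, 'gripper_width': 0.085}
```

View pics/scene0.png

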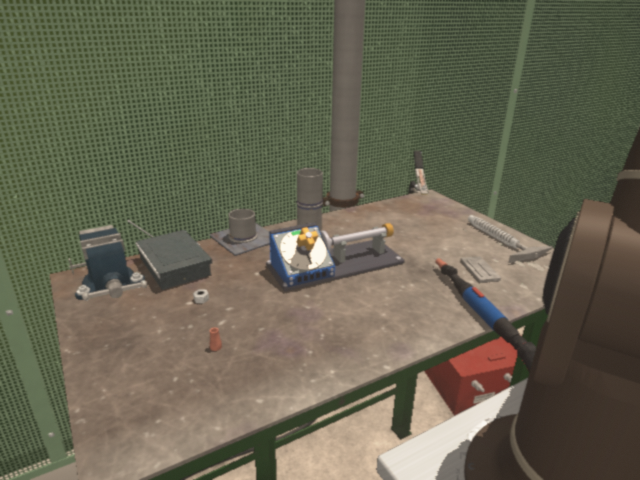

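View pics/top0.png

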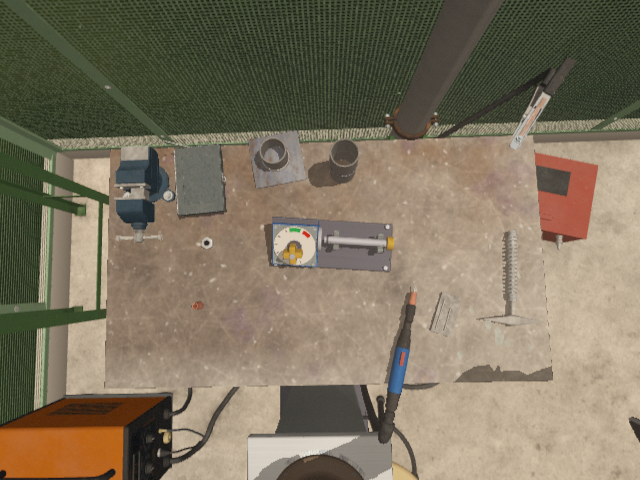

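```bash
cat > h.py <<'E'
from bench import *
import cv2,numpy as np
def ray(n,uv):
    c=calibration(n);V=np.array(c["view"]);R=V[:3,:3]
    d=R.T@np.array([(uv[0]-c["cx"])/c["fx"],(uv[1]-c["cy"])/c["fy"],1.]);return -R.T@V[:3,3],d/np.linalg.norm(d)
def plane(n,uv,z):
    o,d=ray(n,uv);return o+d*(z-o[2])/d[2]
def proj(n,p):
    c=calibration(n);V=np.array(c["view"]);q=V[:3,:3]@p+V[:3,3];return np.array([c["fx"]*q[0]/q[2]+c["cx"],c["fy"]*q[1]/q[2]+c["cy"]])
def tri(a,b):
    (o1,d1),(o2,d2)=ray("scene",a),ray("top",b)
    t=np.linalg.lstsq(np.c_[d1,-d2],o2-o1,rcond=None)[0];p,q=o1+t[0]*d1,o2+t[1]*d2
    return (p+q)/2,np.linalg.norm(p-q)
def blobs(im,lo,hi,roi,amin=8):
    x0,y0,x1,y1=roi;m=cv2.inRange(cv2.cvtColor(im[y0:y1,x0:x1],cv2.COLOR_BGR2HSV),lo,hi)
    n,_,st,ce=cv2.connectedComponentsWithStats(m)
    return [(int(st[i,4]),np.round(ce[i]+[x0,y0],1).tolist(),(st[i,:4]+[x0,y0,0,0]).tolist()) for i in range(1,n) if st[i,4]>=amin],m
E
python3 - <<'E'
from h import *
t=cv2.imread("pics/top0.png");s=cv2.imread("pics/scene0.png")
print("brass top",blobs(t,(12,120,90),(30,255,255),(255,200,410,280))[0])
print("brass scene",blobs(s,(12,120,90),(30,255,255),(255,210,410,290))[0])
print("green",blobs(t,(45,120,60),(85,255,255),(255,200,410,280))[0],blobs(s,(45,120,60),(85,255,255),(265,222,340,290),4)[0])
a=cv2.resize(t[205:285,260:405],None,fx=5,fy=5,interpolation=cv2.INTER_CUBIC)
cv2.imwrite("pics/tc.png",a)
cv2.imwrite("pics/sc.png",cv2.resize(s[215:290,260:410],None,fx=5,fy=5,interpolation=cv2.INTER_CUBIC))
E
```

```text
brass top [(88, [389.8, 242.9], [386, 237, 8, 13]), (220, [292.3, 252.8], [283, 243, 20, 21])]
brass scene [(78, [388.7, 228.5], [383, 223, 10, 13]), (240, [306.6, 238.5], [298, 227, 20, 23])]
green [(25, [294.8, 229.6], [290, 228, 10, 4])] [(8, [295.5, 232.5], [293, 232, 6, 2])]
```

View pics/tc.png

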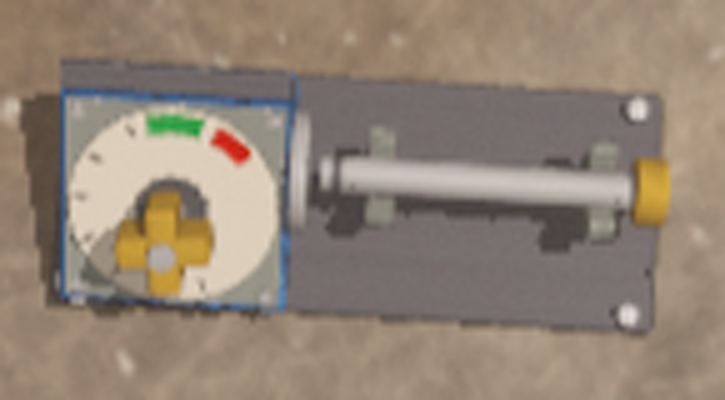

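View pics/sc.png

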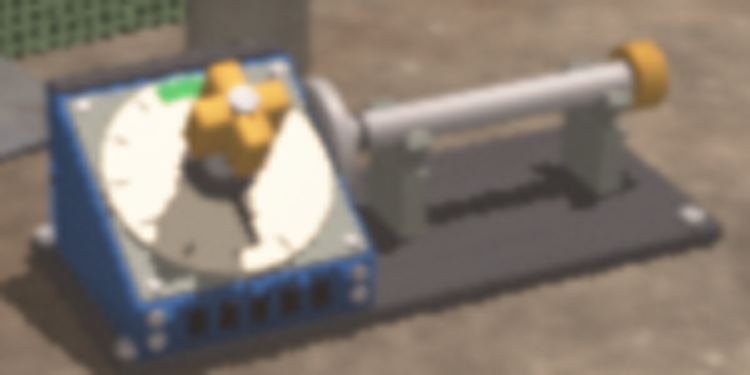

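```bash
python3 - <<'E'
from h import *
T=lambda x,y:(260+x/5,205+y/5)
S=lambda x,y:(260+x/5,215+y/5)
print("collar",tri((388.7,228.5),(389.8,242.9)), "key",tri((308.6,235),(292.3,255)))
c=[plane("top",T(*p),.01) for p in((62,60),(663,96),(652,330))]
print("corners",np.round(c,4).tolist(), [np.linalg.norm(c[0]-c[1]),np.linalg.norm(c[1]-c[2])])
ctr=(c[0]+c[2])/2; 
print("scene FR",plane("scene",S(720,232),.01))
a=c[0]-c[1];print("yaw of +y vs world y deg",np.degrees(np.arctan2(-a[0],a[1])), "ctr",ctr)
# shaft ends on axis z=.055
p=plane("top",T(325,174),.055);q=plane("top",T(653,192),.055);print("plain",p,"collar",q,np.linalg.norm(p-q));d=p-q
print("shaft yaw",np.degrees(np.arctan2(-d[0],d[1])))
th=np.arctan2(-d[0],d[1]);R=np.array([[np.cos(th),-np.sin(th),0],[np.sin(th),np.cos(th),0],[0,0,1]])
for n,v in dict(coll=(.005,-.126,.055),plain=(.005,.017,.055)).items():
    print(n,ctr*[1,1,0]+R@np.array(v),)
print("pipe top rim",plane("top",(344,153),.148),"foot sc",plane("scene",(309,232),0.0))
E
```

```text
collar (array([ 0.56801865, -0.16785022,  0.05885989]), np.float64(0.0016585761289683676)) key (array([0.54499809, 0.04170478, 0.10355803]), np.float64(7.689195962398941e-05))
corners [[0.6406, 0.0932, 0.01], [0.6156, -0.1825, 0.01], [0.509, -0.1728, 0.01]] [np.float64(0.2768862125127424), np.float64(0.10706659321757896)]
scene FR [ 0.50336915 -0.16506118  0.01      ]
yaw of +y vs world y deg -5.17496935557396 ctr [ 0.57480655 -0.0398038   0.01      ]
plain [ 0.57963318 -0.02699238  0.055     ] collar [ 0.56772056 -0.1694293   0.055     ] 0.1429342046311187
shaft yaw -4.780769452415575
coll [ 0.56928789 -0.16578215  0.055     ]
plain [ 0.58120599 -0.02327966  0.055     ]
pipe top rim [ 0.74508222 -0.07035833  0.148     ] foot sc [ 0.73825221 -0.06458367  0.        ]
```

```bash
cat > p.py <<'E'
# usage: plan(target xyz, target yaw of tool x in deg or None)
from h import *
from scipy.spatial.transform import Rotation as Ro
def st():
    s=sense();q=s["tcp_rot"];R=Ro.from_quat([q[1],q[2],q[3],q[0]]).as_matrix()
    yaw=np.degrees(np.arctan2(R[1,0],R[0,0]));tilt=np.degrees(np.arccos(-R[2,2]))
    print("t%.1f"%s["time_s"],"p",np.round(s["ee_pos"],4),"yaw%.2f tilt%.2f"%(yaw,tilt),"J",np.round(s["joint_pos"],2).tolist(),"F",np.round(s["ft_force"],1),"w%.4f g%.1f"%(s["gripper_width"],s["grip_force"]))
    return np.array(s["ee_pos"]),yaw
def plan(wps,n=None):
    p,y=st()
    for t,ty in wps:
        t=np.array(t);ty=y if ty is None else ty
        k=int(np.ceil(max(np.linalg.norm(t-p)/.047,abs(ty-y)/6,1)))
        rows=[];pp,yy=p.copy(),y
        for i in range(k):
            goal=p+(t-p)*(i+1)/k;a=np.radians(yy);d=goal-pp
            e=np.array([[np.cos(a),np.sin(a),0],[np.sin(a),-np.cos(a),0],[0,0,-1]])
            r=np.round(np.r_[e@d/.05,-(y+(ty-y)*(i+1)/k-yy)/6],2);rows.append(r.tolist())
            pp=pp+e.T@r[:3]*.05;yy-=r[3]*6
        print(rows);p,y=t,ty
E
python3 -c "
from p import *
plan([((.573,-.112,.231),85),((.573,-.112,.036),85)])"
```

```text
t0.1 p [ 0.2647 -0.5657  0.2305] yaw25.09 tilt0.09 J [1.06, 0.41, -0.01, 1.6, 0.01, 1.13, -0.08] F [1.  1.  0.8] w0.0854 g0.0
[[0.79, -0.47, -0.0, -0.83], [0.82, -0.39, -0.0, -0.83], [0.85, -0.33, -0.0, -0.84], [0.88, -0.25, -0.0, -0.83], [0.9, -0.17, -0.0, -0.83], [0.91, -0.09, -0.0, -0.83], [0.91, -0.01, -0.01, -0.84], [0.92, 0.07, 0.0, -0.83], [0.9, 0.15, 0.0, -0.83], [0.89, 0.22, 0.0, -0.83], [0.86, 0.3, 0.0, -0.83], [0.83, 0.37, 0.0, -0.84]]
[[0.0, 0.0, 0.78, -0.0], [0.0, 0.0, 0.78, -0.0], [0.0, 0.0, 0.78, -0.0], [0.0, 0.0, 0.78, -0.0], [0.0, 0.0, 0.78, -0.0]]
```

arm_command(series=[[[0.79,-0.47,0,-0.83],[0.82,-0.39,0,-0.83],[0.85,-0.33,0,-0.84],[0.88,-0.25,0,-0.83],[0.9,-0.17,0,-0.83]]], hand=-1)

```text
time_s: 0.6
ee_pos: [0.3937, -0.3752, 0.2311]
tcp_rot: [-0.0, 0.905, 0.424, -0.0]
ft_force: [1.6, -0.2, -0.8]
gripper_width: 0.0855
grip_force: 0.0
```

arm_command(series=[[[0.91,-0.09,0,-0.83],[0.91,0,0,-0.84],[0.92,0.07,0,-0.83],[0.9,0.15,0,-0.83],[0.89,0.22,0,-0.83]]])

```text
time_s: 1.1
ee_pos: [0.5229, -0.1865, 0.2311]
tcp_rot: [-0.0, 0.792, 0.61, -0.0]
ft_force: [0.2, -0.2, -0.5]
gripper_width: 0.0855
grip_force: 0.0
```

arm_command(series=[[[0.86,0.3,0,-0.83],[0.83,0.37,0,-0.84],[0,0,0,0]]])

```text
time_s: 1.4
ee_pos: [0.5759, -0.1051, 0.231]
tcp_rot: [-0.001, 0.733, 0.68, 0.002]
ft_force: [0.5, 0.0, 0.1]
gripper_width: 0.085
grip_force: 0.0
```

```bash
python3 -c "
from p import *
plan([((.573,-.112,.12),85),((.573,-.112,.036),85)])
cv2.imwrite('pics/s1.png',cv2.resize(get_image('scene')[120:300,240:440],None,fx=4,fy=3.3))"
```

```text
t1.4 p [ 0.5759 -0.1051  0.231 ] yaw85.70 tilt0.26 J [0.43, 0.38, -0.44, 1.67, 0.17, 1.12, -0.13] F [0.5 0.  0.1] w0.0850 g0.0
[[-0.05, -0.02, 0.74, 0.04], [-0.04, -0.01, 0.74, 0.04], [-0.05, -0.02, 0.74, 0.04]]
[[0.0, 0.0, 0.84, -0.0], [0.0, 0.0, 0.84, -0.0]]
```

View pics/s1.png

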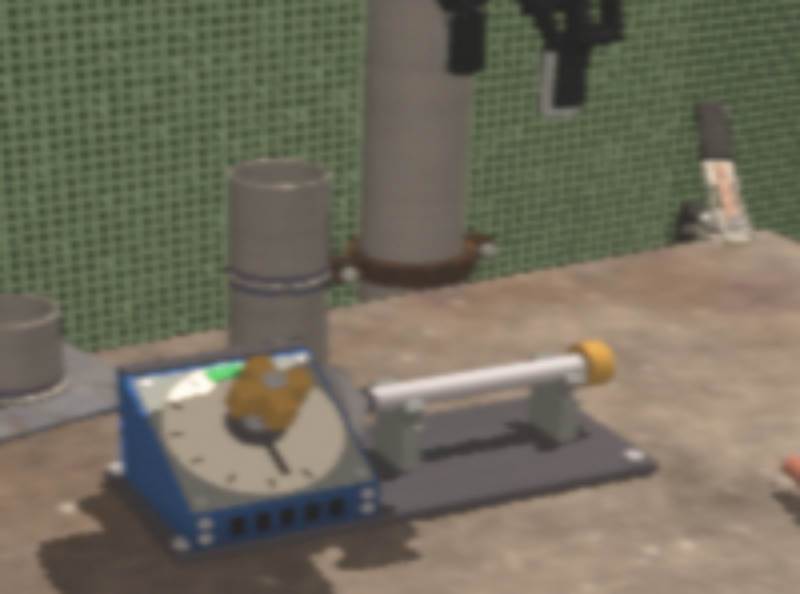

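arm_command(series=[[[-0.05,-0.02,0.74,0.04],[-0.04,-0.01,0.74,0.04],[-0.05,-0.02,0.74,0.04],[0,0,0,0]]])

```text
time_s: 1.85
ee_pos: [0.5659, -0.1212, 0.1155]
tcp_rot: [-0.003, 0.742, 0.67, -0.003]
ft_force: [-0.5, -0.4, -0.9]
gripper_width: 0.0856
grip_force: 0.0
```

```bash
python3 -c "
from p import *
plan([((.573,-.112,.036),85)])
p,_=st();print(proj('top',p),proj('scene',p))
for n in('top','scene'):
  b=get_image(n);cv2.imwrite(f'pics/{n}_2.png',b)
a=cv2.imread('pics/top_2.png')[190:290,250:420];cv2.imwrite('pics/t2.png',cv2.resize(a,None,fx=4,fy=4,interpolation=2))
"
```

```text
t1.9 p [ 0.5659 -0.1212  0.1155] yaw84.15 tilt0.55 J [0.42, 0.5, -0.4, 1.8, 0.24, 0.9, -0.18] F [-0.5 -0.4 -0.9] w0.0856 g0.0
[[0.1, 0.06, 0.79, -0.07], [0.1, 0.06, 0.8, -0.07]]
t1.9 p [ 0.5659 -0.1212  0.1155] yaw84.15 tilt0.55 J [0.42, 0.5, -0.4, 1.8, 0.24, 0.9, -0.18] F [-0.5 -0.4 -0.9] w0.0856 g0.0
[371.15425988 242.24197736] [372.92470053 209.03452918]
```

View pics/t2.png

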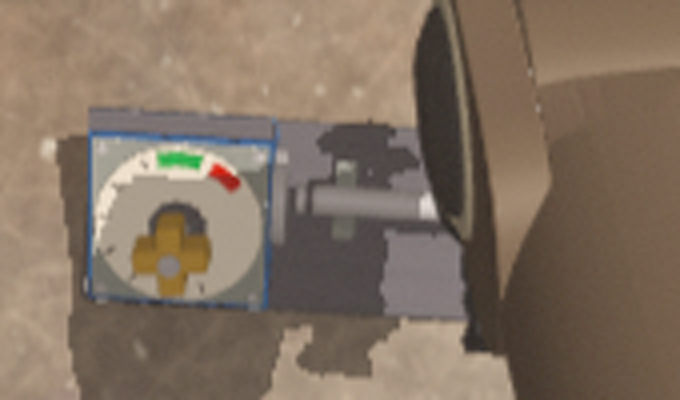

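arm_command(series=[[[0,0,0,0],[0,0,0,0]]])

```text
time_s: 2.15
ee_pos: [0.5715, -0.1198, 0.1224]
tcp_rot: [0.001, 0.741, 0.671, 0.001]
ft_force: [-0.1, -0.2, 0.4]
gripper_width: 0.0855
grip_force: 0.0
```

```bash
python3 -c "
from p import *
plan([((.573,-.112,.08),85),((.573,-.112,.036),85)])"
```

```text
t2.1 p [ 0.5715 -0.1198  0.1224] yaw84.28 tilt0.19 J [0.42, 0.49, -0.4, 1.79, 0.23, 0.9, -0.18] F [-0.1 -0.2  0.4] w0.0855 g0.0
[[0.16, 0.01, 0.85, -0.12]]
[[0.0, 0.0, 0.88, -0.0]]
```

arm_command(series=[[[0.16,0.01,0.85,-0.12],[0,0,0.4,0],[0,0,0.3,0],[0,0,0,0],[0,0,0,0]]])

```text
time_s: 2.65
ee_pos: [0.5723, -0.1118, 0.0438]
tcp_rot: [0.001, 0.737, 0.676, 0.0]
ft_force: [-0.2, -1.0, -0.1]
gripper_width: 0.0855
grip_force: 0.0
```

```bash
python3 -c "
from p import *
plan([((.574,-.112,.036),85)])"
```

```text
t2.6 p [ 0.5723 -0.1118  0.0438] yaw85.01 tilt0.08 J [0.38, 0.59, -0.37, 1.85, 0.3, 0.76, -0.23] F [-0.2 -1.  -0.1] w0.0855 g0.0
[[-0.0, 0.03, 0.16, 0.0]]
```

arm_command(series=[[[0,0.03,0.16,0],[0,0,0,0],[0,0,0,0],[0,0,0,0],[0,0,0,0]]], hand=1, force=60)

```text
time_s: 3.15
ee_pos: [0.5743, -0.1118, 0.0354]
tcp_rot: [0.001, 0.737, 0.676, 0.001]
ft_force: [-3.4, -0.2, -1.4]
gripper_width: 0.0145
grip_force: 58.6
```

arm_command(series=[[[0,0,0,0],[0,0,0,0],[0,0,0,0],[0,0,0,0],[0,0,0,0]]])

```text
time_s: 3.65
ee_pos: [0.5741, -0.1119, 0.0353]
tcp_rot: [0.001, 0.737, 0.676, 0.001]
ft_force: [5.5, -1.0, 2.9]
gripper_width: 0.0141
grip_force: 58.6
```

```bash
python3 -c "
from p import *
st()"
```

```text
t3.6 p [ 0.5741 -0.1119  0.0353] yaw85.02 tilt0.12 J [0.38, 0.61, -0.36, 1.85, 0.3, 0.74, -0.24] F [ 5.5 -1.   2.9] w0.0141 g58.6
```

arm_command(series=[[[0,0,-0.3,0],[0,0,-0.7,0],[0,0,-0.9,0],[0,0,-0.9,0],[0,0,-0.9,0]]])

```text
time_s: 4.15
ee_pos: [0.5708, -0.1114, 0.2209]
tcp_rot: [-0.002, 0.737, 0.676, -0.001]
ft_force: [1.5, -0.1, -2.7]
gripper_width: 0.0143
grip_force: 58.7
```

arm_command(series=[[[0,0,-0.5,-0.4],[0,0,0,-0.8],[0,0,0,-1],[0,0,0,-1],[0,0,0,-1]]])

```text
time_s: 4.65
ee_pos: [0.5711, -0.1115, 0.2442]
tcp_rot: [-0.002, 0.57, 0.822, -0.001]
ft_force: [0.6, -0.3, -2.8]
gripper_width: 0.0144
grip_force: 58.8
```

arm_command(series=[[[0,0,0,-1],[0,0,0,-1],[0,0,0,-1],[0,0,0,-1],[0,0,0,-1]]])

```text
time_s: 5.15
ee_pos: [0.5711, -0.1115, 0.2441]
tcp_rot: [-0.002, 0.338, 0.941, -0.001]
ft_force: [0.0, -0.3, -2.7]
gripper_width: 0.0147
grip_force: 58.8
```

arm_command(series=[[[0,0,0,-1],[0,0,0,-1],[0,0,0,-1],[0,0,0,-1],[0,0,0,-1]]])

```text
time_s: 5.65
ee_pos: [0.5711, -0.1116, 0.2441]
tcp_rot: [-0.002, 0.083, 0.997, -0.0]
ft_force: [0.2, -0.5, -1.9]
gripper_width: 0.0138
grip_force: 58.7
```

```bash
python3 -c "
from p import *
st()"
```

```text
t5.7 p [ 0.5711 -0.1116  0.2441] yaw170.49 tilt0.24 J [0.65, 0.43, -0.74, 1.65, 0.3, 1.19, 1.25] F [ 0.2 -0.5 -1.9] w0.0138 g58.7
```

arm_command(series=[[[0,0,0,-1],[0,0,0,-1],[0,0,0,-1],[0,0,0,-1],[0,0,0,-1]]])

```text
time_s: 6.15
ee_pos: [0.5711, -0.1117, 0.2441]
tcp_rot: [-0.002, -0.178, 0.984, 0.0]
ft_force: [-0.5, -1.0, -2.2]
gripper_width: 0.0141
grip_force: 58.7
```

arm_command(series=[[[0,0,0,-1],[0,0,0,-1],[0,0,0,-1],[0,0,0,-1],[0,0,0,0]]])

```text
time_s: 6.65
ee_pos: [0.5714, -0.1119, 0.2441]
tcp_rot: [-0.002, -0.377, 0.926, 0.001]
ft_force: [0.9, 0.1, -2.2]
gripper_width: 0.014
grip_force: 58.7
```

```bash
python3 -c "
from p import *
st()"
```

```text
t6.7 p [ 0.5714 -0.1119  0.2441] yaw-135.68 tilt0.21 J [0.78, 0.49, -0.94, 1.64, 0.42, 1.23, 2.1] F [ 0.9  0.1 -2.2] w0.0140 g58.7
```

arm_command(series=[[[0,0,0,-1],[0,0,0,-1],[0,0,0,-1],[0,0,0,-1],[0,0,0,-1]]])

```text
time_s: 7.15
ee_pos: [0.5719, -0.1118, 0.2444]
tcp_rot: [-0.001, -0.604, 0.797, 0.001]
ft_force: [-0.1, -1.2, -1.7]
gripper_width: 0.0137
grip_force: 58.7
```

arm_command(series=[[[0,0,0,-1],[0,0,0,-0.78],[0,0,0,0],[0,0,0,0]]])

```text
time_s: 7.55
ee_pos: [0.5724, -0.1118, 0.2445]
tcp_rot: [-0.001, -0.673, 0.739, 0.0]
ft_force: [0.6, -0.1, -2.2]
gripper_width: 0.0141
grip_force: 58.7
```

```bash
python3 -c "
from p import *
st()
T=lambda x,y:(260+x/5,205+y/5)
th=np.radians(-5);R=np.array([[np.cos(th),-np.sin(th)],[np.sin(th),np.cos(th)]])
c=np.array([.5748,-.0398])
f=lambda uv,z:print(np.round(plane('top',T(*uv),z)[:2],4),'rot',np.round(R.T@(plane('top',T(*uv),z)[:2]-c)*1e3,1),'z',z)
print(ray('top',(300,240))[0])
f((311,120),.075);f((306,215),.06);f((371,135),.06);f((396,135),.06);f((369,215),.06);f((393,215),.06);f((590,150),.06);f((616,150),.06);f((590,232),.06);f((616,232),.06)
f((293,80),.086);f((288,305),.034);f((64,95),.086);f((64,300),.034)
cv2.imwrite('pics/s3.png',get_image('scene')[100:300,240:440])
a=get_image('top');print(blobs(a,(12,120,60),(30,255,255),(200,100,450,330)))
print(blobs(cv2.imread('pics/s3.png'),(12,120,60),(30,255,255),(0,0,200,200))[0])
"
```

```text
t7.5 p [ 0.5724 -0.1118  0.2445] yaw-95.33 tilt0.08 J [0.87, 0.56, -1.11, 1.63, 0.52, 1.28, 2.72] F [ 0.6 -0.1 -2.2] w0.0141 g58.7
[ 0.48343134 -0.0284588   1.0146803 ]
[ 0.6011 -0.0217] rot [24.6 20.4] z 0.075
[ 0.5615 -0.0182] rot [-15.2  20.3] z 0.06
[ 0.5957 -0.0475] rot [21.4 -5.9] z 0.06
[ 0.5953 -0.0584] rot [ 22.1 -16.7] z 0.06
[ 0.5607 -0.0456] rot [-13.5  -7. ] z 0.06
[ 0.5604 -0.056 ] rot [-12.9 -17.4] z 0.06
[ 0.5863 -0.1423] rot [  20.4 -101.1] z 0.06
[ 0.586  -0.1535] rot [  21.1 -112.3] z 0.06
[ 0.5507 -0.1408] rot [ -15.2 -102.8] z 0.06
[ 0.5504 -0.152 ] rot [ -14.6 -113.9] z 0.06
[ 0.6171 -0.0146] rot [40.  28.8] z 0.086
[ 0.5236 -0.0089] rot [-53.7  26.4] z 0.034
[0.6136 0.0834] rot [ 27.9 126.1] z 0.086
[0.5285 0.0911] rot [-57.5 126.4] z 0.034
([(17, [396.1, 110.7], [394, 108, 5, 6]), (21, [428.1, 125.2], [426, 122, 5, 7]), (130, [341.9, 228.6], [338, 221, 9, 17]), (212, [292.5, 252.7], [283, 243, 20, 21])], array([[0, 0, 0, ..., 0, 0, 0],
       [0, 0, 0, ..., 0, 0, 0],
       [0, 0, 0, ..., 0, 0, 0],
       ...,
       [0, 0, 0, ..., 0, 0, 0],
       [0, 0, 0, ..., 0, 0, 0],
       [0, 0, 0, ..., 0, 0, 0]], shape=(230, 250), dtype=uint8))
[(149, [106.0, 40.9], [100, 34, 13, 15]), (247, [66.6, 139.0], [57, 128, 21, 22])]
```

```bash
python3 -c "
from p import *
print(tri((346,140.9),(341.9,228.6)))
# plain end / shaft line in scene
plan([((.5741+.0022,-.0890,.235),-95)])
"; python3 -c "
import cv2;a=cv2.imread('pics/s3.png');cv2.imwrite('pics/s3b.png',cv2.resize(a[0:110,60:200],None,fx=5,fy=5,interpolation=2))"
```

```text
(array([ 0.57734523, -0.05637217,  0.26475325]), np.float64(0.000999226547861964))
t7.7 p [ 0.5727 -0.1118  0.2447] yaw-95.26 tilt0.05 J [0.87, 0.56, -1.11, 1.63, 0.52, 1.28, 2.72] F [ 0.8  0.3 -2.7] w0.0139 g58.7
[[-0.46, -0.03, 0.19, -0.04]]
```

View pics/s3b.png

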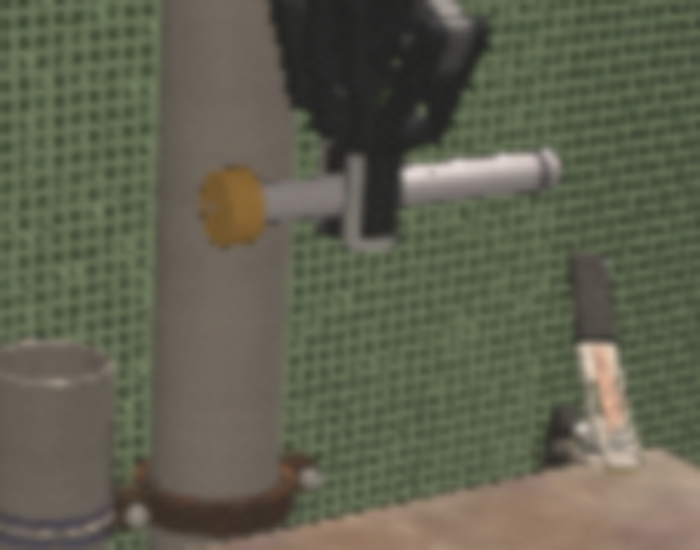

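arm_command(series=[[[-0.46,-0.03,0.19,-0.04],[0,0,0.8,0],[0,0,0.9,0],[0,0,0,0],[0,0,0,0]]])

```text
time_s: 8.15
ee_pos: [0.5766, -0.0887, 0.1509]
tcp_rot: [-0.0, -0.676, 0.737, 0.001]
ft_force: [1.4, 0.1, -0.5]
gripper_width: 0.0136
grip_force: 58.9
```

```bash
python3 -c "
from p import *
plan([((.5763,-.0890,.08),-95)])
"
```

```text
t8.2 p [ 0.5766 -0.0887  0.1509] yaw-94.90 tilt0.06 J [0.79, 0.65, -1.04, 1.74, 0.62, 1.12, 2.61] F [ 1.4  0.1 -0.5] w0.0136 g58.9
[[0.0, 0.0, 0.71, 0.01], [0.01, 0.0, 0.71, 0.01]]
```

arm_command(series=[[[0,0,0.71,0.02],[0,0,0.71,0],[0,0,0,0],[0,0,0,0]]])

```text
time_s: 8.55
ee_pos: [0.5779, -0.0887, 0.0817]
tcp_rot: [0.001, -0.676, 0.737, -0.001]
ft_force: [0.4, 0.0, -1.9]
gripper_width: 0.0142
grip_force: 59.0
```

```bash
python3 -c "
from p import *
plan([((.5763,-.0890,.037),-95)])
s=get_image('scene');t=get_image('top')
print(blobs(s,(12,120,60),(30,255,255),(255,150,410,290))[0],blobs(t,(12,120,60),(30,255,255),(255,200,410,280))[0])
a=np.r_[cv2.resize(s[190:280,260:420],None,fx=4,fy=4,interpolation=2),cv2.resize(t[215:270,260:420],None,fx=4,fy=4,interpolation=2)]
cv2.imwrite('pics/c4.png',a)
"
```

```text
t8.6 p [ 0.5779 -0.0887  0.0817] yaw-95.00 tilt0.12 J [0.74, 0.73, -0.97, 1.8, 0.7, 1.01, 2.54] F [ 0.4  0.  -1.9] w0.0142 g59.0
[[0.01, 0.03, 0.89, -0.0]]
[(99, [332.8, 220.3], [327, 214, 11, 14]), (252, [306.5, 238.9], [297, 228, 21, 22])] [(88, [327.8, 236.1], [325, 230, 7, 14]), (212, [292.6, 252.7], [283, 243, 20, 21])]
```

View pics/c4.png

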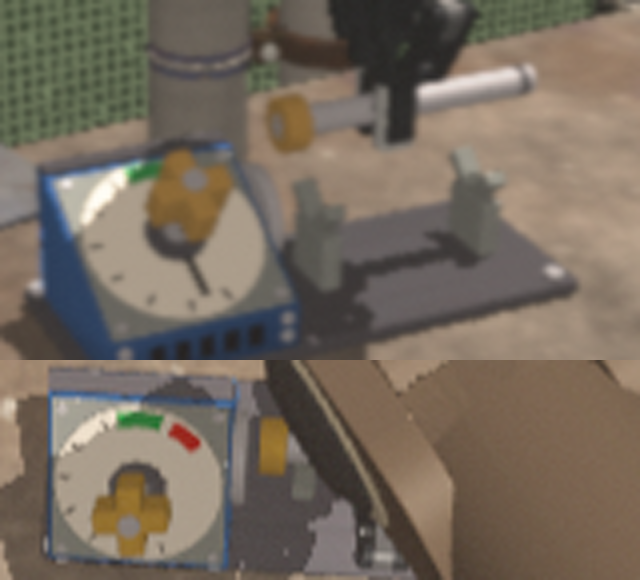

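```bash
python3 -c "
from p import *
c,e=tri((332.8,220.3),(327.8,236.1));print(c,e)
d=plane('scene',(260+528/4,190+77/4),.1);u=np.array([.0872,.9962,0])
# z of plain end: intersect ray with vertical plane of shaft axis
o,r=ray('scene',(260+528/4,190+77/4));n=np.array([.9962,-.0872,0]);p0=np.array([.5775,-.0887,.1])
t=n@(p0-o)/(n@r);print('plain',o+t*r, (o+t*r-p0)@u)
o,r=ray('scene',(332.8,220.3));t=n@(p0-o)/(n@r);print('collar',o+t*r,(o+t*r-p0)@u)
"
```

```text
[ 0.582144   -0.03358593  0.10239163] 0.001141281934230505
plain [ 0.56994781 -0.1749786   0.10225749] -0.08660929214823598
collar [ 0.58225939 -0.03432722  0.10212507] 0.05458118473373634
```

arm_command(series=[[[0,0.03,0.5,0],[0,0,0.3,0],[0,0,0,0],[0,0,0,0]]])

```text
time_s: 9.05
ee_pos: [0.5756, -0.0886, 0.0401]
tcp_rot: [0.0, -0.676, 0.737, -0.0]
ft_force: [0.5, 0.6, -2.2]
gripper_width: 0.0143
grip_force: 59.2
```

```bash
python3 -c "
from p import *
plan([((.5763,-.0890,.037),-95)])
"
```

```text
t9.1 p [ 0.5756 -0.0886  0.0401] yaw-94.97 tilt0.03 J [0.71, 0.77, -0.92, 1.82, 0.76, 0.94, 2.5] F [ 0.5  0.6 -2.2] w0.0143 g59.2
[[0.01, -0.01, 0.06, 0.0]]
```

arm_command(series=[[[0,-0.01,0.08,0],[0,0,0.02,0],[0,0,0,0],[0,0,0,0]]])

```text
time_s: 9.45
ee_pos: [0.5763, -0.0888, 0.0353]
tcp_rot: [0.0, -0.676, 0.737, -0.001]
ft_force: [-2.1, -0.6, 6.4]
gripper_width: 0.0143
grip_force: 60.0
```

arm_command(series=[[[0,0,0,0],[0,0,0,0],[0,0,0,0],[0,0,0,0],[0,0,0,0]]], hand=-0.3)

```text
time_s: 9.95
ee_pos: [0.5756, -0.0889, 0.0342]
tcp_rot: [-0.0, -0.676, 0.737, 0.0]
ft_force: [-0.2, 0.0, -0.4]
gripper_width: 0.0556
grip_force: 0.0
```

arm_command(series=[[[0,0,-0.2,0],[0,0,-0.5,0],[0,0,-0.9,0],[0,0,-0.9,0],[0,0,-0.9,0]]])

```text
time_s: 10.45
ee_pos: [0.5753, -0.0885, 0.2067]
tcp_rot: [0.0, -0.676, 0.737, 0.0]
ft_force: [0.4, 0.2, 1.0]
gripper_width: 0.0553
grip_force: 0.0
```

```bash
python3 -c "
from p import *
plan([((.5763,-.14,.25),-95)])
s=get_image('scene')
print(blobs(s,(12,120,60),(30,255,255),(255,150,410,290))[0])
n=np.array([.9962,-.0872,0]);p0=np.array([.5763,-.0888,.055])
for uv in blobs(s,(12,120,60),(30,255,255),(255,150,410,290))[0]:
  o,r=ray('scene',uv[1]);t=n@(p0-o)/(n@r);print(o+t*r)
cv2.imwrite('pics/c5.png',cv2.resize(s[210:290,260:410],None,fx=5,fy=5,interpolation=2))
"
```

```text
t10.4 p [ 0.5753 -0.0885  0.2067] yaw-94.93 tilt0.02 J [0.82, 0.59, -1.08, 1.68, 0.55, 1.21, 2.66] F [0.4 0.2 1. ] w0.0553 g0.0
[[0.51, -0.05, -0.43, 0.01], [0.52, -0.06, -0.44, 0.0]]
[(249, [306.6, 239.1], [297, 228, 21, 22]), (82, [333.6, 240.5], [330, 234, 8, 14])]
[0.58616288 0.0238766  0.07171172]
[ 0.58085635 -0.03674689  0.05598647]
```

View pics/c5.png

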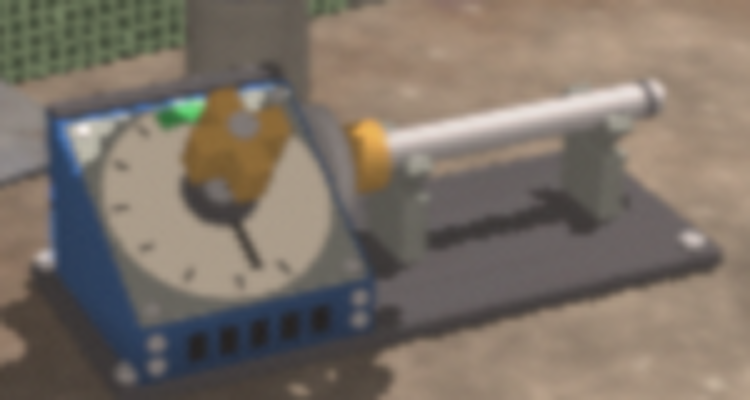

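```bash
cat > k.py <<'E'
from p import *
th=np.radians(-5);ex=np.array([np.cos(th),np.sin(th),0]);ey=np.array([-np.sin(th),np.cos(th),0]);ez=np.array([0,0,1.])
up=.866*ex+.5*ez;nn=-.5*ex+.866*ez;K=np.array([.5525,.041,.0915]);D=K-.036*nn
def ondial(n,uv,h=.001):
    o,d=ray(n,uv);p=o+d*(nn@(D+h*nn-o))/(nn@d);v=p-D
    return np.hypot(v@up,v@ey)*1e3, 3.5-np.arctan2(v@ey,v@up)
E
python3 -c "
from k import *
print(D,[ondial('scene',(260+x/5,210+y/5)) for x,y in((260,268),(248,245),(180,115))])
print('green top',ondial('top',(294.8,229.6)))
plan([((.5525,.041,.2),160)])
"
```

```text
[0.5704315 0.0394312 0.060324 ] [(np.float64(36.3326099168387), np.float64(6.515786911732081)), (np.float64(25.288966535348198), np.float64(6.4978813568470555)), (np.float64(39.51411418839212), np.float64(3.4510853610710415))]
green top (np.float64(36.00146410635182), np.float64(3.4911791115328623))
t10.5 p [ 0.5786 -0.0874  0.2142] yaw-94.91 tilt0.53 J [0.82, 0.58, -1.09, 1.68, 0.55, 1.21, 2.66] F [4.6 1.5 5.4] w0.0557 g0.0
[[-0.06, 0.02, 0.01, -0.99], [-0.06, 0.01, 0.0, -0.99], [-0.06, 0.0, 0.01, -0.98], [-0.06, 0.0, 0.01, -0.99], [-0.06, -0.01, 0.0, -0.99], [-0.06, -0.01, 0.01, -0.99], [-0.06, -0.02, 0.01, -0.99], [-0.05, -0.03, 0.0, -0.98], [-0.06, -0.03, 0.01, -0.99], [-0.05, -0.03, 0.01, -0.99], [-0.04, -0.04, 0.0, -0.99], [-0.04, -0.05, 0.01, -0.99], [-0.03, -0.05, 0.01, -0.98], [-0.03, -0.05, 0.0, -0.99], [-0.03, -0.06, 0.01, -0.99], [-0.02, -0.06, 0.01, -0.99], [-0.01, -0.06, 0.0, -0.99], [-0.01, -0.06, 0.01, -0.98], [0.0, -0.06, 0.01, -0.99], [0.01, -0.06, 0.0, -0.99], [0.01, -0.06, 0.01, -0.99], [0.02, -0.06, 0.01, -0.99], [0.03, -0.05, 0.0, -0.98], [0.03, -0.05, 0.01, -0.99], [0.03, -0.05, 0.01, -0.99], [0.04, -0.05, 0.0, -0.99], [0.05, -0.04, 0.01, -0.99], [0.05, -0.04, 0.01, -0.99], [0.05, -0.03, 0.0, -0.98], [0.06, -0.02, 0.01, -0.99], [0.05, -0.02, 0.0, -0.99], [0.06, -0.01, 0.01, -0.99], [0.06, -0.01, 0.01, -0.99], [0.07, -0.0, 0.0, -0.98], [0.06, 0.0, 0.01, -0.99], [0.06, 0.01, 0.01, -0.99], [0.05, 0.02, 0.0, -0.99], [0.06, 0.03, 0.01, -0.99], [0.05, 0.03, 0.01, -0.98], [0.05, 0.03, 0.0, -0.99], [0.05, 0.04, 0.01, -0.99], [0.04, 0.04, 0.01, -0.99], [0.04, 0.05, 0.0, -0.99]]
```

```bash
sed -i 's/    p,y=st()/    p,y=st();y%=360/' p.py; python3 -c "
from k import *
plan([((.5525,.041,.2),182)])
"
```

```text
t10.5 p [ 0.5786 -0.0874  0.2142] yaw-94.91 tilt0.53 J [0.82, 0.58, -1.09, 1.68, 0.55, 1.21, 2.66] F [4.6 1.5 5.4] w0.0557 g0.0
[[-0.18, 0.05, 0.02, 0.99], [-0.17, 0.07, 0.02, 0.99], [-0.17, 0.09, 0.02, 0.99], [-0.15, 0.11, 0.02, 0.99], [-0.14, 0.12, 0.02, 0.99], [-0.13, 0.13, 0.02, 0.98], [-0.12, 0.15, 0.02, 0.99], [-0.1, 0.16, 0.02, 0.99], [-0.08, 0.17, 0.02, 0.99], [-0.07, 0.17, 0.02, 0.99], [-0.04, 0.19, 0.02, 0.99], [-0.03, 0.18, 0.02, 0.99], [-0.01, 0.19, 0.02, 0.99], [0.02, 0.18, 0.02, 0.99]]
```

arm_command(series=[[[-0.18,0.05,0.02,0.99],[-0.17,0.07,0.02,0.99],[-0.17,0.09,0.02,0.99],[-0.15,0.11,0.02,0.99],[-0.14,0.12,0.02,0.99]]])

```text
time_s: 11.0
ee_pos: [0.566, -0.0426, 0.1998]
tcp_rot: [0.0, -0.463, 0.887, -0.0]
ft_force: [0.5, 0.2, 0.1]
gripper_width: 0.0554
grip_force: 0.0
```

arm_command(series=[[[-0.13,0.13,0.02,0.98],[-0.12,0.15,0.02,0.99],[-0.1,0.16,0.02,0.99],[-0.08,0.17,0.02,0.99],[-0.07,0.17,0.02,0.99]]])

```text
time_s: 11.5
ee_pos: [0.5572, 0.0035, 0.1948]
tcp_rot: [0.0, -0.22, 0.975, -0.0]
ft_force: [-0.4, -0.4, -0.3]
gripper_width: 0.0551
grip_force: 0.0
```

arm_command(series=[[[-0.04,0.19,0.02,0.99],[-0.03,0.18,0.02,0.99],[0,0.19,0.02,0.99],[0.02,0.18,0.02,0.99],[0,0,0,0]]])

```text
time_s: 12.0
ee_pos: [0.5485, 0.041, 0.1909]
tcp_rot: [0.0, -0.017, 1.0, 0.0]
ft_force: [-1.0, 0.4, 0.7]
gripper_width: 0.0557
grip_force: 0.0
```

arm_command(series=[[[0,0,0.5,0],[0,0,0,0],[0,0,0,0]]])

```text
time_s: 12.3
ee_pos: [0.5487, 0.0389, 0.1654]
tcp_rot: [-0.001, -0.018, 1.0, 0.0]
ft_force: [-0.1, 0.1, 0.8]
gripper_width: 0.0556
grip_force: 0.0
```

```bash
python3 -c "
from k import *
plan([((.5525,.041,.13),182),((.5525,.041,.07),182)])
"
```

```text
t12.3 p [0.5487 0.0389 0.1654] yaw-177.98 tilt0.06 J [0.42, 0.46, -0.75, 1.82, 0.37, 1.01, 1.12] F [-0.1  0.1  0.8] w0.0556 g0.0
[[-0.08, 0.04, 0.71, 0.0]]
[[0.0, 0.0, 0.6, -0.0], [0.0, 0.0, 0.6, -0.0]]
```

arm_command(series=[[[-0.08,0.04,0.71,0],[0,0,0.3,0],[0,0,0.3,0],[0,0,0,0],[0,0,0,0]]])

```text
time_s: 12.8
ee_pos: [0.553, 0.0415, 0.1002]
tcp_rot: [-0.0, -0.017, 1.0, 0.0]
ft_force: [-0.3, -0.3, -0.1]
gripper_width: 0.0553
grip_force: 0.0
```

```bash
python3 -c "
from k import *
plan([((.5525,.041,.07),182)])
"
```

```text
t12.8 p [0.553  0.0415 0.1002] yaw-178.05 tilt0.01 J [0.37, 0.55, -0.71, 1.87, 0.45, 0.89, 1.05] F [-0.3 -0.3 -0.1] w0.0553 g0.0
[[0.01, -0.01, 0.6, -0.01]]
```

arm_command(series=[[[0.01,-0.01,0.3,0],[0,0,0.3,0],[0,0,0,0],[0,0,0,0]]])

```text
time_s: 13.2
ee_pos: [0.552, 0.0409, 0.0693]
tcp_rot: [-0.001, -0.017, 1.0, 0.0]
ft_force: [-0.2, 0.2, 0.4]
gripper_width: 0.0556
grip_force: 0.0
```

arm_command(series=[[[0,0,0,0],[0,0,0,0],[0,0,0,0],[0,0,0,0]]], hand=1, force=50)

```text
time_s: 13.6
ee_pos: [0.5525, 0.042, 0.0705]
tcp_rot: [0.0, -0.017, 1.0, 0.001]
ft_force: [-3.2, 4.7, 5.3]
gripper_width: 0.0399
grip_force: 50.6
```

```bash
python3 -c "
from k import *
st()
"
```

```text
t13.6 p [0.5525 0.042  0.0705] yaw-178.04 tilt0.08 J [0.35, 0.58, -0.68, 1.89, 0.48, 0.84, 1.02] F [-3.2  4.7  5.3] w0.0399 g50.6
```

arm_command(series=[[[0,0,0,0.6],[0,0,0,0.6],[0,0,0,0.6],[0,0,0,0.6],[0,0,0,0.6]]])

```text
time_s: 14.1
ee_pos: [0.5535, 0.0415, 0.07]
tcp_rot: [0.001, 0.14, 0.99, 0.001]
ft_force: [-0.0, -1.1, -1.0]
gripper_width: 0.0392
grip_force: 77.6
```

```bash
python3 -c "
from k import *
st();print(sense()['torque'])
"
```

```text
t14.1 p [0.5535 0.0415 0.07  ] yaw163.95 tilt0.18 J [0.29, 0.56, -0.6, 1.89, 0.43, 0.82, 0.75] F [-0.  -1.1 -1. ] w0.0392 g77.6
[ 2.62466418 -0.71300984  1.83214868]
```

arm_command(series=[[[0,0,0,0.6],[0,0,0,0.6],[0,0,0,0.6],[0,0,0,0.6],[0,0,0,0.6]]], force=40)

```text
time_s: 14.6
ee_pos: [0.5543, 0.0392, 0.0688]
tcp_rot: [0.002, 0.293, 0.956, 0.0]
ft_force: [9.3, -3.0, -17.3]
gripper_width: 0.0391
grip_force: 134.2
```

```bash
python3 -c "
from k import *
st();print(sense()['torque'])
s=get_image('scene');g=cv2.cvtColor(s,cv2.COLOR_BGR2GRAY)
# pointer: darkest pixels on the dial ring r 26..38, over q
R=[]
for q in np.arange(0,4.5,.05):
  a=q-3.5;v=[]
  for r in(.024,.028,.032):
    x,y=proj('scene',D+.001*nn+r*(np.cos(a)*up-np.sin(a)*ey));v.append(cv2.getRectSubPix(g,(1,1),(float(x),float(y)))[0,0])
  R.append((int(np.mean(v)),round(float(q),2)))
print(sorted(R)[:12])
"
```

```text
t14.6 p [0.5543 0.0392 0.0688] yaw145.88 tilt0.24 J [0.24, 0.55, -0.52, 1.89, 0.37, 0.79, 0.49] F [  9.3  -3.  -17.3] w0.0391 g134.2
[ 0.5782608  -2.49233182  0.86628936]
[(84, 0.75), (90, 3.35), (92, 3.3), (95, 3.4), (96, 3.25), (98, 2.95), (101, 3.45), (102, 0.8), (102, 2.9), (103, 0.7), (103, 3.0), (104, 3.2)]
```

arm_command(series=[[[0,0,0,0],[0,0,0,0],[0,0,0,0]]], hand=-0.1)

```text
time_s: 14.95
ee_pos: [0.5524, 0.0406, 0.07]
tcp_rot: [0.0, 0.293, 0.956, -0.0]
ft_force: [0.5, -0.1, -0.3]
gripper_width: 0.0471
grip_force: 0.0
```

```bash
cat >> k.py <<'E'
def key():
    g=cv2.cvtColor(get_image('scene'),cv2.COLOR_BGR2GRAY);R=[]
    for q in np.arange(0,4.5,.04):
        a=q-3.5;v=[]
        for r in(.024,.028,.032):
            x,y=proj('scene',D+.001*nn+r*(np.cos(a)*up-np.sin(a)*ey));v.append(cv2.getRectSubPix(g,(1,1),(float(x),float(y)))[0,0])
        R.append((int(np.mean(v)),round(float(q),2)))
    print(sorted(R)[:8])
E
python3 -c "
from k import *
key();plan([((.5525,.041,.071),143)])
"
```

```text
[(84, 0.76), (95, 3.08), (96, 0.72), (96, 3.12), (97, 0.8), (97, 2.68), (97, 2.72), (99, 2.76)]
t15.0 p [0.5524 0.0407 0.07  ] yaw145.93 tilt0.02 J [0.24, 0.54, -0.53, 1.9, 0.37, 0.8, 0.49] F [ 0.1  0.7 -0.4] w0.0466 g0.0
[[0.0, 0.01, -0.02, 0.49]]
```

arm_command(series=[[[0,0,-0.02,0],[0,0,0,0],[0,0,0,0]]], hand=1, force=25)

```text
time_s: 15.3
ee_pos: [0.5522, 0.0405, 0.0706]
tcp_rot: [-0.0, 0.293, 0.956, -0.0]
ft_force: [0.3, -0.3, -3.9]
gripper_width: 0.0427
grip_force: 27.3
```

arm_command(series=[[[0,0,0,0.7],[0,0,0,0.7],[0,0,0,0.7],[0,0,0,0.7],[0,0,0,0]]])

```text
time_s: 15.8
ee_pos: [0.5517, 0.0401, 0.0708]
tcp_rot: [-0.0, 0.431, 0.903, -0.001]
ft_force: [-4.2, -2.8, 1.7]
gripper_width: 0.0428
grip_force: 50.8
```

```bash
python3 -c "
from k import *
key();st()
"
```

```text
[(79, 3.28), (80, 3.2), (80, 3.24), (83, 3.16), (84, 3.32), (88, 1.04), (88, 3.08), (88, 3.12)]
t15.8 p [0.5517 0.0401 0.0708] yaw129.09 tilt0.09 J [0.19, 0.53, -0.45, 1.9, 0.32, 0.79, 0.24] F [-3.1 -4.2  0.8] w0.0426 g50.8
```

arm_command(series=[[[0,0,0,0.7],[0,0,0,0.7],[0,0,0,0.7],[0,0,0,0.6],[0,0,0,0]]])

```text
time_s: 16.35
ee_pos: [0.5512, 0.0399, 0.071]
tcp_rot: [-0.0, 0.553, 0.833, -0.001]
ft_force: [-7.3, -5.3, 3.0]
gripper_width: 0.0427
grip_force: 63.4
```

```bash
python3 -c "
from k import *
key();st()
"
```

```text
[(68, 3.28), (71, 3.24), (74, 3.32), (76, 3.2), (79, 3.16), (81, 3.36), (87, 3.12), (88, 1.32)]
t16.4 p [0.5512 0.0399 0.071 ] yaw112.92 tilt0.14 J [0.13, 0.51, -0.39, 1.9, 0.27, 0.78, 0.0] F [-7.1 -5.1  3.3] w0.0429 g63.4
```

arm_command(series=[[[0,0,0,0],[0,0,0,0],[0,0,-0.4,0],[0,0,-0.7,0],[0,0,0,-0.9]]], hand=-0.4)

```text
time_s: 16.9
ee_pos: [0.5553, 0.0419, 0.1301]
tcp_rot: [0.003, 0.512, 0.859, 0.002]
ft_force: [1.5, 0.1, 0.0]
gripper_width: 0.0596
grip_force: 0.0
```

arm_command(series=[[[0,0,0,-1],[0,0,0,-1],[0,0,0,-1],[0,0,0,-1],[0,0,0,-1]]])

```text
time_s: 17.4
ee_pos: [0.5527, 0.0412, 0.126]
tcp_rot: [0.0, 0.271, 0.963, 0.0]
ft_force: [-0.5, 1.0, 0.1]
gripper_width: 0.0597
grip_force: 0.0
```

arm_command(series=[[[0,0,0,-1],[0,0,0,-1],[0,0,0,-1],[0,0,0,-1],[0,0,0,-1]]])

```text
time_s: 17.9
ee_pos: [0.5527, 0.0412, 0.1261]
tcp_rot: [0.0, 0.012, 1.0, 0.0]
ft_force: [0.5, 0.7, -0.3]
gripper_width: 0.0599
grip_force: 0.0
```

arm_command(series=[[[0,0,0,-1],[0,0,0,-1],[0,0,0,-1],[0,0,0,-1],[0,0,0,-0.8]]])

```text
time_s: 18.4
ee_pos: [0.5527, 0.0411, 0.126]
tcp_rot: [0.0, -0.237, 0.972, 0.0]
ft_force: [0.7, 0.4, -0.6]
gripper_width: 0.06
grip_force: 0.0
```

arm_command(series=[[[0,0,0,0],[0,0,0,0]]])

```text
time_s: 18.6
ee_pos: [0.5526, 0.041, 0.1259]
tcp_rot: [0.0, -0.233, 0.972, 0.0]
ft_force: [0.3, 0.0, -0.5]
gripper_width: 0.0596
grip_force: 0.0
```

```bash
python3 -c "
from k import *
key();plan([((.5525,.041,.100),209),((.5525,.041,.071),209)])
"
```

```text
[(89, 1.32), (92, 1.36), (102, 1.28), (105, 3.56), (106, 3.6), (106, 3.64), (108, 3.52), (109, 3.68)]
t18.6 p [0.5525 0.041  0.1259] yaw-153.01 tilt0.02 J [0.43, 0.53, -0.79, 1.84, 0.46, 0.96, 1.48] F [ 0.4  0.7 -0.2] w0.0601 g0.0
[[-0.0, 0.0, 0.52, -0.34]]
[[0.0, 0.0, 0.58, -0.0]]
```

arm_command(series=[[[0,0,0.52,-0.5],[0,0,0.3,0],[0,0,0.28,0],[0,0,0,0],[0,0,0,0]]])

```text
time_s: 19.15
ee_pos: [0.5523, 0.0411, 0.0708]
tcp_rot: [-0.0, -0.26, 0.966, 0.0]
ft_force: [0.5, 0.3, 0.2]
gripper_width: 0.0594
grip_force: 0.0
```

arm_command(series=[[[0,0,0,0],[0,0,0,0],[0,0,0,0],[0,0,0,0]]], hand=1, force=25)

```text
time_s: 19.55
ee_pos: [0.552, 0.0429, 0.072]
tcp_rot: [0.0, -0.26, 0.966, 0.001]
ft_force: [-4.8, 4.4, 4.1]
gripper_width: 0.0433
grip_force: 24.7
```

arm_command(series=[[[0,0,0,0.7],[0,0,0,0.7],[0,0,0,0.7],[0,0,0,0.7],[0,0,0,0.7]]])

```text
time_s: 20.05
ee_pos: [0.5524, 0.0423, 0.0719]
tcp_rot: [0.001, -0.079, 0.997, 0.001]
ft_force: [-1.2, 2.3, 0.9]
gripper_width: 0.0413
grip_force: 25.3
```

```bash
python3 -c "
from k import *
key();st()
"
```

```text
[(49, 3.0), (49, 3.04), (50, 2.96), (51, 3.08), (53, 2.92), (54, 3.12), (57, 3.16), (61, 2.88)]
t20.1 p [0.5525 0.0424 0.0719] yaw-171.21 tilt0.10 J [0.34, 0.58, -0.67, 1.89, 0.47, 0.84, 1.15] F [-2.2  4.   2.8] w0.0413 g25.7
```

arm_command(series=[[[0,0,0,0.7],[0,0,0,0.7],[0,0,0,0.7],[0,0,0,0.7],[0,0,0,0]]])

```text
time_s: 20.6
ee_pos: [0.5531, 0.0416, 0.0716]
tcp_rot: [0.001, 0.066, 0.998, 0.0]
ft_force: [0.2, 1.8, 0.7]
gripper_width: 0.0411
grip_force: 27.0
```

```bash
sed -i 's/sorted(R)\[:8\]/sorted(R)[:6],"mid",sorted(r for r in R if 1.2<r[1]<2.8)[:4]/' k.py; python3 -c "
from k import *
key();st()
"
```

```text
[(57, 2.84), (59, 2.88), (61, 2.8), (62, 2.92), (66, 2.96), (70, 2.76)] mid [(70, 2.76), (78, 2.72), (87, 1.84), (88, 2.68)]
t20.6 p [0.5531 0.0416 0.0715] yaw172.49 tilt0.12 J [0.29, 0.56, -0.6, 1.89, 0.42, 0.82, 0.91] F [0.7 1.9 0.9] w0.0407 g27.0
```

arm_command(series=[[[0,0,0,0.7],[0,0,0,0.7],[0,0,0,0.7],[0,0,0,0.7],[0,0,0,0.7]]])

```text
time_s: 21.15
ee_pos: [0.5532, 0.0404, 0.0716]
tcp_rot: [0.001, 0.247, 0.969, -0.0]
ft_force: [7.5, -6.7, -14.3]
gripper_width: 0.0405
grip_force: 66.6
```

```bash
python3 -c "
from k import *
key();st()
"
```

```text
[(97, 2.88), (97, 2.92), (98, 2.84), (98, 3.28), (99, 2.96), (100, 3.24)] mid [(101, 2.12), (107, 2.16), (110, 2.76), (112, 2.08)]
t21.2 p [0.5535 0.0402 0.0713] yaw151.11 tilt0.15 J [0.22, 0.54, -0.51, 1.89, 0.36, 0.8, 0.59] F [ 2.3 -2.7 -1.2] w0.0403 g66.6
```

arm_command(series=[[[0,0,0,0],[0,0,0,0]]], hand=-0.1)

```text
time_s: 21.4
ee_pos: [0.5522, 0.0406, 0.0709]
tcp_rot: [-0.0, 0.247, 0.969, -0.0]
ft_force: [0.3, -1.2, 0.6]
gripper_width: 0.0468
grip_force: 0.0
```

arm_command(series=[[[0,0,0,0],[0,0,0,0],[0,0,0,0]]], hand=1, force=25)

```text
time_s: 21.7
ee_pos: [0.5523, 0.0408, 0.0713]
tcp_rot: [-0.0, 0.247, 0.969, -0.0]
ft_force: [-1.8, -1.4, 5.2]
gripper_width: 0.0425
grip_force: 24.6
```

arm_command(series=[[[0,0,0,0.7],[0,0,0,0.7],[0,0,0,0.7],[0,0,0,0.7],[0,0,0,0.7]]])

```text
time_s: 22.2
ee_pos: [0.5522, 0.0396, 0.0708]
tcp_rot: [0.0, 0.42, 0.907, -0.001]
ft_force: [0.2, -3.6, -2.2]
gripper_width: 0.0426
grip_force: 46.6
```

```bash
python3 -c "
from k import *
key();st()
"
```

```text
[(81, 3.28), (84, 3.24), (85, 3.32), (86, 3.2), (90, 3.16), (90, 3.36)] mid [(109, 2.4), (113, 2.44), (121, 2.36), (139, 2.32)]
t22.2 p [0.5523 0.0396 0.0707] yaw130.00 tilt0.08 J [0.16, 0.52, -0.42, 1.9, 0.29, 0.78, 0.28] F [-1.5 -5.2 -1. ] w0.0427 g46.4
```

arm_command(series=[[[0,0,0,0.7],[0,0,0,0.7],[0,0,0,0.7],[0,0,0,0.7],[0,0,0,0]]])

```text
time_s: 22.75
ee_pos: [0.5513, 0.0395, 0.071]
tcp_rot: [-0.0, 0.549, 0.836, -0.001]
ft_force: [-5.1, -4.9, 6.1]
gripper_width: 0.0424
grip_force: 53.1
```

arm_command(series=[[[0,0,0,0],[0,0,0,0],[0,0,-0.4,0],[0,0,-0.7,0],[0,0,0,-0.9]]], hand=-0.4)

```text
time_s: 23.25
ee_pos: [0.5549, 0.0417, 0.1297]
tcp_rot: [0.003, 0.507, 0.862, 0.002]
ft_force: [0.5, 0.7, -0.2]
gripper_width: 0.0597
grip_force: 0.0
```

arm_command(series=[[[0,0,0,-1],[0,0,0,-1],[0,0,0,-1],[0,0,0,-1],[0,0,0,-1]]])

```text
time_s: 23.75
ee_pos: [0.5524, 0.0411, 0.1257]
tcp_rot: [-0.0, 0.265, 0.964, 0.0]
ft_force: [-0.6, 0.2, -0.4]
gripper_width: 0.0603
grip_force: 0.0
```

arm_command(series=[[[0,0,0,-1],[0,0,0,-1],[0,0,0,-1],[0,0,0,-1],[0,0,0,-1]]])

```text
time_s: 24.25
ee_pos: [0.5525, 0.041, 0.1258]
tcp_rot: [0.0, 0.007, 1.0, 0.0]
ft_force: [-0.6, 0.5, -0.1]
gripper_width: 0.0598
grip_force: 0.0
```

arm_command(series=[[[0,0,0,-1],[0,0,0,-1],[0,0,0,-1],[0,0,0,-1],[0,0,0,0]]])

```text
time_s: 24.75
ee_pos: [0.5524, 0.0409, 0.1257]
tcp_rot: [-0.0, -0.2, 0.98, 0.0]
ft_force: [0.4, 0.1, -0.3]
gripper_width: 0.0599
grip_force: 0.0
```

```bash
python3 -c "
from k import *
key();plan([((.5525,.041,.100),209),((.5525,.041,.071),209)])
"
```

```text
[(109, 3.56), (110, 3.52), (110, 3.6), (110, 3.64), (111, 3.68), (111, 3.72)] mid [(135, 2.64), (138, 2.68), (143, 2.6), (158, 2.56)]
t24.8 p [0.5524 0.0409 0.1257] yaw-157.18 tilt0.04 J [0.39, 0.51, -0.73, 1.85, 0.42, 0.94, 1.44] F [-0.5  0.3  0.1] w0.0598 g0.0
[[-0.0, 0.0, 0.26, -0.52], [-0.0, 0.0, 0.25, -0.51]]
[[0.0, 0.0, 0.58, -0.0]]
```

arm_command(series=[[[0,0,0,-1],[0,0,0,-1],[0,0,0.3,-0.8],[0,0,0.3,0],[0,0,0.2,0]]])

```text
time_s: 25.3
ee_pos: [0.5518, 0.0406, 0.0843]
tcp_rot: [-0.001, -0.338, 0.941, 0.0]
ft_force: [-0.1, -0.5, 1.1]
gripper_width: 0.0601
grip_force: 0.0
```

arm_command(series=[[[0,0,0.28,0],[0,0,0,0],[0,0,0,0]]])

```text
time_s: 25.6
ee_pos: [0.5522, 0.0411, 0.0715]
tcp_rot: [-0.0, -0.34, 0.941, 0.0]
ft_force: [0.4, 0.1, 1.3]
gripper_width: 0.0601
grip_force: 0.0
```

arm_command(series=[[[0,0,0,0],[0,0,0,0],[0,0,0,0],[0,0,0,0]]], hand=1, force=25)

```text
time_s: 26.0
ee_pos: [0.5514, 0.0429, 0.0728]
tcp_rot: [-0.0, -0.34, 0.94, 0.001]
ft_force: [-6.6, 5.1, 5.8]
gripper_width: 0.0437
grip_force: 24.5
```

arm_command(series=[[[0,0,0,0.7],[0,0,0,0.7],[0,0,0,0.7],[0,0,0,0.7],[0,0,0,0.7]]])

```text
time_s: 26.5
ee_pos: [0.5519, 0.0426, 0.0726]
tcp_rot: [0.0, -0.162, 0.987, 0.001]
ft_force: [-3.1, 3.0, 0.2]
gripper_width: 0.0421
grip_force: 25.3
```

```bash
python3 -c "
from k import *
key();st()
"
```

```text
[(47, 3.08), (47, 3.12), (47, 3.16), (48, 3.04), (48, 3.2), (48, 3.24)] mid [(132, 2.76), (149, 2.72), (161, 1.32), (161, 1.36)]
t26.6 p [0.552  0.0425 0.0726] yaw-161.59 tilt0.08 J [0.33, 0.57, -0.66, 1.89, 0.47, 0.84, 1.32] F [-4.1  3.9  2.4] w0.0424 g25.8
```

arm_command(series=[[[0,0,0,0.7],[0,0,0,0.7],[0,0,0,0.7],[0,0,0,0.7],[0,0,0,0.7]]])

```text
time_s: 27.05
ee_pos: [0.5527, 0.0419, 0.0724]
tcp_rot: [0.001, 0.02, 1.0, 0.001]
ft_force: [-0.2, 2.9, -0.1]
gripper_width: 0.0407
grip_force: 25.3
```

arm_command(series=[[[0,0,0,0.7],[0,0,0,0.7],[0,0,0,0.2],[0,0,0,0]]])

```text
time_s: 27.45
ee_pos: [0.553, 0.0413, 0.0723]
tcp_rot: [0.001, 0.103, 0.995, 0.0]
ft_force: [0.2, 1.2, 0.5]
gripper_width: 0.0413
grip_force: 27.2
```

arm_command(series=[[[0,0,0,0],[0,0,0,0],[0,0,-0.4,0],[0,0,-0.9,0],[0,0,-0.9,0]]], hand=-0.4)

```text
time_s: 27.95
ee_pos: [0.5515, 0.0403, 0.1824]
tcp_rot: [-0.001, 0.103, 0.995, -0.0]
ft_force: [0.7, 0.0, -0.0]
gripper_width: 0.0598
grip_force: 0.0
```

arm_command(series=[[[-0.9,0,-0.2,0],[-0.9,0,0,0],[-0.5,0.7,0,0],[0,0.9,0,0],[0,0.9,0,0]]])

```text
time_s: 28.45
ee_pos: [0.6915, 0.1391, 0.1911]
tcp_rot: [-0.0, 0.105, 0.994, -0.0]
ft_force: [0.4, 0.8, -0.8]
gripper_width: 0.0601
grip_force: 0.0
```

```bash
python3 -c "
from k import *
key();st()
s=get_image('scene');t=get_image('top')
a=np.r_[cv2.resize(s[210:290,260:410],None,fx=4,fy=4,interpolation=2),cv2.resize(t[215:275,260:410],None,fx=4,fy=4,interpolation=2)]
cv2.imwrite('pics/c6.png',a)
"
```

```text
[(132, 3.24), (136, 3.2), (142, 3.28), (156, 4.12), (157, 4.16), (160, 4.08)] mid [(163, 1.24), (163, 1.28), (163, 1.32), (163, 1.36)]
t28.5 p [0.6901 0.1511 0.1914] yaw168.58 tilt0.40 J [0.06, 0.65, -0.56, 1.39, 0.34, 1.2, 0.84] F [-2.7  7.   0.8] w0.0600 g0.0
```

View pics/c6.png

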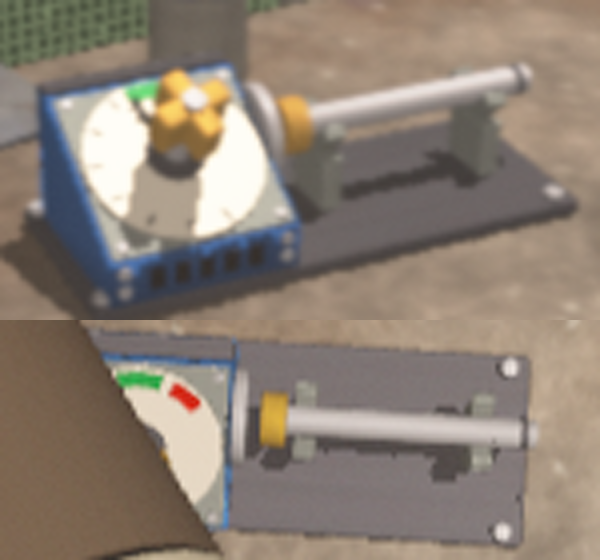

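arm_command(series=[[[0.31,-0.88,0,0],[0.31,-0.88,0,0],[0.31,-0.88,0,0],[0.31,-0.88,0,0],[0.31,-0.88,0,0]]])

```text
time_s: 29.1
ee_pos: [0.5677, -0.0632, 0.1918]
tcp_rot: [-0.0, 0.104, 0.995, -0.001]
ft_force: [0.2, -1.1, 0.4]
gripper_width: 0.0599
grip_force: 0.0
```

arm_command(series=[[[0.31,-0.88,0,0],[0.31,-0.88,0,0],[0.31,-0.88,0,0],[0.31,-0.88,0,0],[0,0,0,0]]])

```text
time_s: 29.6
ee_pos: [0.4674, -0.2276, 0.1915]
tcp_rot: [-0.002, 0.109, 0.994, -0.002]
ft_force: [0.0, 0.3, -0.5]
gripper_width: 0.0598
grip_force: 0.0
```

```bash
cat >> k.py <<'E'
def prof(n,lo=2.7,hi=4.0):
    im=cv2.resize(get_image(n),None,fx=1,fy=1);g=cv2.cvtColor(im,cv2.COLOR_BGR2GRAY)
    for r in(.018,.020,.023,.026,.029,.032):
        row=[]
        for q in np.arange(lo,hi,.08):
            a=q-3.5;x,y=proj(n,D+.001*nn+r*(np.cos(a)*up-np.sin(a)*ey));row.append(int(cv2.getRectSubPix(g,(1,1),(float(x),float(y)))[0,0]))
        print(n,r,row)
E
python3 -c "
from k import *
st();prof('top');prof('scene')
t=get_image('top');b=blobs(t,(12,120,60),(30,255,255),(255,200,330,280))
for l in b[0]:print(l)
m=b[1][38:70,25:52]
print('\n'.join(''.join('#' if v else '.' for v in r) for r in m))
"
```

```text
t29.6 p [ 0.4674 -0.2276  0.1915] yaw167.46 tilt0.30 J [0.79, 0.33, -0.54, 1.87, 0.2, 1.0, 1.52] F [ 0.   0.3 -0.5] w0.0598 g0.0
top 0.018 [222, 220, 207, 158, 93, 107, 146, 201, 220, 222, 222, 222, 222, 222, 222, 222, 222]
top 0.02 [222, 222, 209, 163, 102, 82, 148, 198, 220, 222, 222, 222, 222, 221, 222, 222, 221]
top 0.023 [221, 221, 218, 190, 116, 80, 138, 213, 222, 222, 222, 221, 222, 222, 222, 222, 222]
top 0.026 [222, 222, 222, 197, 131, 78, 126, 217, 221, 222, 222, 221, 221, 222, 222, 222, 222]
top 0.029 [222, 221, 222, 222, 164, 87, 147, 210, 217, 218, 215, 217, 218, 222, 218, 223, 221]
top 0.032 [222, 222, 222, 222, 218, 125, 110, 180, 185, 188, 177, 180, 176, 181, 205, 221, 175]
scene 0.018 [238, 234, 227, 191, 152, 127, 103, 102, 102, 107, 115, 126, 134, 133, 127, 117, 107]
scene 0.02 [251, 250, 244, 233, 209, 165, 125, 102, 103, 110, 124, 144, 158, 163, 156, 141, 123]
scene 0.023 [252, 252, 252, 250, 238, 199, 138, 102, 103, 117, 140, 167, 187, 194, 191, 180, 159]
scene 0.026 [252, 252, 252, 250, 231, 182, 130, 111, 134, 149, 161, 189, 204, 206, 204, 197, 183]
scene 0.02
[... 463 characters left out ...]

........#######............
........#######............
........#######............
.......########..####......
.......###############.....
.......###############.....
....##################.....
....##################.....
...#########.#########.....
...#######....########.....
...######......#######.....
...######......######......
...######......####........
....######.....###.........
....####......####.........
...........#######.........
...........#######.........
............#####..........
............####...........
...........................
...........................
...........................
...........................
...........................
...........................
```

```bash
python3 -c "
from k import *
plan([((.5525,.041,.14),199)])
"
```

```text
t29.8 p [ 0.4722 -0.22    0.192 ] yaw168.02 tilt0.02 J [0.79, 0.33, -0.55, 1.87, 0.2, 1.0, 1.52] F [-0.3  0.4 -0.7] w0.0600 g0.0
[[-0.08, 0.91, 0.17, -0.86], [-0.16, 0.89, 0.18, -0.86], [-0.25, 0.88, 0.17, -0.86], [-0.32, 0.85, 0.17, -0.86], [-0.39, 0.82, 0.18, -0.86], [-0.47, 0.78, 0.17, -0.86]]
```

arm_command(series=[[[-0.08,0.91,0.17,-0.86],[-0.16,0.89,0.18,-0.86],[-0.25,0.88,0.17,-0.86],[-0.32,0.85,0.17,-0.86],[-0.39,0.82,0.18,-0.86]]])

```text
time_s: 30.25
ee_pos: [0.5396, 0.0016, 0.1483]
tcp_rot: [0.0, -0.124, 0.992, 0.0]
ft_force: [1.0, -1.3, -0.1]
gripper_width: 0.0597
grip_force: 0.0
```

arm_command(series=[[[-0.47,0.78,0.17,-0.86],[0,0,0,0],[0,0,0,0],[0,0,0,0]]])

```text
time_s: 30.65
ee_pos: [0.5523, 0.0415, 0.1397]
tcp_rot: [-0.0, -0.166, 0.986, -0.0]
ft_force: [-0.1, 0.3, 0.2]
gripper_width: 0.0597
grip_force: 0.0
```

```bash
python3 -c "
from k import *
plan([((.5525,.041,.1),198)])
"
```

```text
t30.6 p [0.5523 0.0415 0.1397] yaw-160.93 tilt0.04 J [0.36, 0.48, -0.7, 1.83, 0.37, 0.96, 1.41] F [-0.1  0.3  0.2] w0.0597 g0.0
[[-0.0, -0.01, 0.79, 0.18]]
```

arm_command(series=[[[0,0.02,0.79,0.15],[0,0,0.3,0],[0,0,0.3,0],[0,0,0,0],[0,0,0,0]]])

```text
time_s: 31.15
ee_pos: [0.5524, 0.0425, 0.0707]
tcp_rot: [0.0, -0.158, 0.987, 0.0]
ft_force: [-0.6, 0.2, 0.5]
gripper_width: 0.0597
grip_force: 0.0
```

arm_command(series=[[[0,0,0,0],[0,0,0,0],[0,0,0,0],[0,0,0,0]]], hand=1, force=60)

```text
time_s: 31.55
ee_pos: [0.5529, 0.0429, 0.0719]
tcp_rot: [0.001, -0.158, 0.987, -0.0]
ft_force: [-2.8, 0.8, 5.8]
gripper_width: 0.0412
grip_force: 59.3
```

arm_command(series=[[[0,0,0,0.6],[0,0,0,0.6],[0,0,0,0.6],[0,0,0,0.6],[0,0,0,0.6]]])

```text
time_s: 32.05
ee_pos: [0.5541, 0.0422, 0.0713]
tcp_rot: [0.002, -0.001, 1.0, -0.0]
ft_force: [-3.7, -6.0, 12.8]
gripper_width: 0.0392
grip_force: 59.9
```

```bash
python3 -c "
from k import *
st();prof('scene',3,4)
"
```

```text
t32.0 p [0.5541 0.0422 0.0713] yaw-179.94 tilt0.24 J [0.26, 0.55, -0.56, 1.89, 0.4, 0.81, 1.06] F [-3.7 -6.  12.8] w0.0392 g59.9
scene 0.018 [123, 121, 115, 104, 93, 96, 99, 101, 102, 101, 99, 98, 98]
scene 0.02 [116, 122, 122, 115, 104, 97, 102, 105, 106, 106, 103, 101, 100]
scene 0.023 [85, 104, 118, 125, 117, 106, 104, 110, 113, 113, 111, 109, 107]
scene 0.026 [58, 75, 96, 116, 124, 114, 98, 106, 114, 114, 114, 114, 112]
scene 0.029 [48, 54, 70, 96, 117, 120, 105, 99, 110, 113, 114, 115, 115]
scene 0.032 [46, 47, 53, 73, 102, 120, 112, 95, 106, 110, 111, 113, 117]
```

arm_command(series=[[[0,0,0,0.6],[0,0,0,0.6],[0,0,0,0.5],[0,0,0,0]]])

```text
time_s: 32.5
ee_pos: [0.5544, 0.0416, 0.0713]
tcp_rot: [0.002, 0.087, 0.996, -0.0]
ft_force: [5.6, -6.3, -4.9]
gripper_width: 0.039
grip_force: 66.7
```

arm_command(series=[[[0,0,0,0],[0,0,0,0],[0,0,-0.4,0],[0,0,-0.9,0],[0,0,-0.9,0]]], hand=-0.4)

```text
time_s: 33.0
ee_pos: [0.5511, 0.0432, 0.1812]
tcp_rot: [-0.001, 0.087, 0.996, 0.0]
ft_force: [1.4, 0.5, -0.2]
gripper_width: 0.0599
grip_force: 0.0
```

arm_command(series=[[[0.2,-0.9,-0.2,0],[0.31,-0.88,0,0],[0.31,-0.88,0,0],[0.31,-0.88,0,0],[0.31,-0.88,0,0]]])

```text
time_s: 33.5
ee_pos: [0.4417, -0.1634, 0.1908]
tcp_rot: [0.0, 0.087, 0.996, -0.0]
ft_force: [0.4, 0.5, -0.4]
gripper_width: 0.0601
grip_force: 0.0
```

arm_command(series=[[[0.31,-0.8,0,0],[0,0,0,0],[0,0,0,0]]])

```text
time_s: 33.8
ee_pos: [0.4203, -0.1995, 0.1906]
tcp_rot: [0.0, 0.088, 0.996, -0.0]
ft_force: [1.4, 0.4, 0.5]
gripper_width: 0.0598
grip_force: 0.0
```

```bash
python3 -c "
from k import *
st();prof('top')
print(blobs(get_image('top'),(12,120,60),(30,255,255),(305,200,410,280))[0])
"
```

```text
t33.8 p [ 0.4203 -0.1995  0.1906] yaw169.88 tilt0.02 J [0.79, 0.23, -0.51, 1.99, 0.14, 0.96, 1.6] F [1.4 0.4 0.5] w0.0598 g0.0
top 0.018 [219, 219, 219, 219, 219, 219, 219, 220, 172, 108, 72, 126, 214, 217, 219, 220, 219]
top 0.02 [220, 220, 220, 219, 219, 219, 219, 219, 186, 111, 70, 135, 210, 219, 219, 219, 219]
top 0.023 [219, 219, 219, 219, 220, 219, 219, 219, 207, 118, 68, 142, 202, 218, 219, 219, 220]
top 0.026 [220, 219, 219, 220, 220, 219, 219, 220, 219, 135, 72, 159, 208, 219, 220, 219, 219]
top 0.029 [219, 220, 220, 219, 219, 219, 219, 215, 215, 152, 74, 148, 213, 219, 215, 220, 218]
top 0.032 [219, 220, 219, 219, 219, 204, 190, 180, 182, 162, 106, 130, 170, 178, 202, 218, 173]
[(84, [327.8, 239.2], [325, 233, 7, 14])]
```

```bash
python3 -c "
from h import *
print(plane('top',(327.8,239.2),.055));print(hand_in())"
```

```text
[ 0.5807794  -0.03315487  0.055     ]
the job is handed in; nothing more can be done
None
```

The shaft is turned end for end and lies in both V-rests with its collar in the gap by the drive plate, the pointer reads about 3.50 rad (inside the green band), and the job was handed in at about 34 s with the arm clear; the hand-in returned no verdict.

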